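# Return the brewing row from drying tray to station rack, reversed

## Task

The barista on the next shift works from the other hand: move the four brewing things (pourer, glass, dosing cup, tamper) from the steel drying tray into the four bays of the wooden station rack, one per bay, in reverse order, so that the row on the rack is the mirror image of the row on the tray: what stood at the left end of the tray ends in the right-end bay, the second from the left in the second bay from the right, and so on. Stand each one upright and flat on the floor of its bay, setting it down gently, without dropping it or tipping it over.

Things in the scene. Friction and masses are not known exactly. Their poses are not given: they have to be found in the camera images.
- pourer: matte white ceramic pourer without handle: open round pot, 48 mm across at the foot, 54 mm across from 20 to 50 mm up, 50 mm at the rim, 70 mm tall, 160 g. A thin spout (10 mm) leaves the wall at 45 mm height and ends 42 mm from the axis, 77 mm up, along the pourer's +y. At the start the spout points along the tray's row, give or take 30 degrees. Origin: centre of its underside. z up.
- glass: smoke-tinted glass cup: open, plain, 48 mm across at the foot, widening to 52 mm at the rim, 78 mm tall, 150 g. Origin: centre of its underside. z up.
- dosing_cup: steel dosing cup: open, 56 mm across up to 50 mm height, then stepping in to a 50 mm neck, 62 mm tall in all, 140 g. Origin: centre of its underside. z up.
- tamper: coffee tamper standing on its flat steel base (54 mm across, 18 mm high); upright black plastic handle, 30 mm across from 44 to 82 mm height, 90 mm tall in all, 320 g. Origin: centre of its underside. z up.
- pad_pourer: cork disc, 68 mm across, 4 mm thick, fixed on the drying tray; the pourer starts on it, within 4 mm of its middle, and the disc stays to mark that starting place. Origin: centre of its underside. z up.
- pad_glass: cork disc, 68 mm across, 4 mm thick, fixed on the drying tray; the glass starts on it, within 4 mm of its middle, and the disc stays to mark that starting place. Origin: centre of its underside. z up.
- pad_dosing_cup: cork disc, 68 mm across, 4 mm thick, fixed on the drying tray; the dosing cup starts on it, within 4 mm of its middle, and the disc stays to mark that starting place. Origin: centre of its underside. z up.
- pad_tamper: cork disc, 68 mm across, 4 mm thick, fixed on the drying tray; the tamper starts on it, within 4 mm of its middle, and the disc stays to mark that starting place. Origin: centre of its underside. z up.
- drying_tray: low steel tray, 94 by 330 mm, top 18 mm above the counter, fixed, carrying the cork discs in a row along its y at y = +117, +39, -39 and -117 mm (x = 0); which thing stands where changes. Origin: centre of underside; x (short side) points away from the robot within 7 degrees, z up. Nearer or farther than the rack. A 72 mm tall shaker stands 230 mm from its centre, past its -y end.
- station_rack: empty dark wooden rack, 82 by 316 mm, fixed; four bays in a row along its y, centres at y = +117, +39, -39, -117 mm (x = 0). Bay: 74 by 74 mm inside, floor 14 mm above the counter, ringed by ribs 4 mm thick, 6 mm above the floor. Origin: centre of underside; x (short side) points away from the robot within 7 degrees, z up. A 75 mm tall milk jug stands 235 mm from its centre, past its +y end.
Things that resemble listed ones, but are neither listed nor needed, are in the scene too. Leave any yellow look-alike of the dosing_cup alone.

How it is judged:
By the outcome, as a careful person would: the job done as asked, in the order asked, and still so for the second after the job is handed in, with the robot touching nothing.
It also fails if it takes over 109 s, if anything falls off the work surface, if the arm or the gripper's body presses on something with over 40 N, if the wrist force passes 120 N, or if a joint passes its speed limit or range.

## Robot

A 7-joint arm with a two-finger parallel gripper is mounted at the origin on the work surface. World frame = base frame: x ahead of the robot, y to its left, z up, the work surface at z = 0. Lengths are in m, angles in rad, forces in N, time in s.
With the tool pointing down it reaches from about 0.425 to 0.875 m from the base axis. Payload 4.7 kg.
Tool frame: the origin (TCP) lies between the finger pads; the fingertips stand 22 mm ahead of it and the grasp point (between the pads) lies 3 mm ahead of it; z points along the fingers, y is the direction in which the jaws open and shut (so a half turn about z gives the same grasp; the last joint's range is limited). The gripper opens to 87 mm and grips with 3 to 60 N. Pads are 19 mm wide; open, the fingers measure 117 mm over their backs; the gripper's body (75 mm by 190 mm) begins 51 mm behind the grasp point.
Start: joints at [-1.325, 0.321, -0.07, 1.45, 0.023, 1.371, -0.057], TCP at [0.149, 0.633, 0.245] pointing down, gripper open.
Joint ranges: [-2.86, 2.86], [-0.3, 2.09], [-1.38, 1.24], [0.06, 2.45], [-1.56, 4.7], [0.09, 2.05], [-2.69, 2.69]. Speed limits (rad/s): [2.57, 2.57, 3.14, 3.14, 3.14, 3.14, 3.14].

## Interface

Orientations are given as a unit quaternion [x, y, z, w].
In Python, from bench import goto, move_linear, goto_joints, gripper_to, sleep, ik, read_camera, camera_model, IKError, finish_job, get_t, get_qpos, get_dq, get_joint_torque, get_tool_pos, get_eef_rot, get_wrist_force, get_wrist_torque, get_finger_gap gives the robot as it stands. Calls block until the motion is done:
- goto(position, orientation): joint-space move of the TCP to a pose.
- move_linear(position, vel=0.15, attitude=None): straight line of the TCP; attitude=None keeps the orientation; vel is the mean speed in m/s.
- goto_joints(angles): joint-space move.
- gripper_to(opening): finger opening in m; the grip force is fixed at half the most; returns when the fingers have stopped.
- sleep(seconds).
- ik(position, orientation): joint angles nearest the present ones, or None.
- read_camera(name): name is "scene" or "top" or "wrist"; returns the picture (384x512x3 uint8, red, green, blue); there is no depth.
- camera_model(name): a dict with "fx", "fy", "cx", "cy" (pixels), "rvec" (rotation vector, rad) and "tvec" (3), from world to camera coordinates, as OpenCV has them; the wrist camera has in their place "tool_from_camera" (4x4, takes a point from camera to tool coordinates, whose origin is the TCP and whose axes are the flange's). Camera axes: x right, y down, z forward; pixel columns grow to the right and rows downward; lengths in m; the calibration is good to about 2 mm. The wrist camera is an equidistant fisheye: a pixel r from the principal point sees the ray r / f radians off the axis. A picture is of the moment at which its call begins: read the wrist's pose just before it. camera_model takes no time and is no camera call.
A pose or a line that the arm cannot do raises IKError and nothing moves.
- finish_job(): hands the job in, once; it reports no verdict.
Readings, each from a call of its own:
- get_t(): time.
- get_qpos(): joint angles.
- get_dq(): joint speeds.
- get_joint_torque(): joint torques, N m.
- get_tool_pos(): TCP position.
- get_eef_rot(): TCP orientation.
- get_wrist_force(): force on the tool from outside, world axes, zero at the start.
- get_wrist_torque(): the same for the moment, N m.
- get_finger_gap(): finger opening in m.
Only numpy, scipy, OpenCV 4.12 (cv2) and the standard library are available. Lean on these libraries where they do the work, as an engineer would, in place of code of your own. Each camera call takes 0.05 s, during which the arm holds its last target. There are 200 camera calls.

## Working session

There is one attempt and no reset: what is moved stays moved. The work goes in short steps, each a Python script; the robot and the scene stay as the last script left them, time stands still between calls to the robot, and variables do not carry over. Pictures are saved under pics/ and viewed, on a budget of 14 in all, crops included, one or two more only if the job needs it, and the job is handed in when it is done.

```bash
ls; mkdir -p pics; python3 - <<'E'
from bench import *
import cv2
for n in("scene","top"):
    im=read_camera(n); cv2.imwrite(f"pics/{n}0.png",im[:,:,::-1]); print(n,camera_model(n))
print(camera_model("wrist"),get_t(),get_tool_pos(),get_eef_rot(),get_finger_gap())
E
```

```text
pics
scene {'fx': 488.822781350471, 'fy': 488.822781350471, 'cx': 257.4600550026229, 'cy': 177.1730922584621, 'rvec': array([ 2.23739688,  0.93629689, -0.39209132]), 'tvec': array([-0.34730499, -0.24974732,  1.41797032])}
top {'fx': 479.6736919568259, 'fy': 479.6736919568259, 'cx': 260.6234969522488, 'cy': 199.22620067998974, 'rvec': array([ 2.13809238, -2.13644267,  0.11895281]), 'tvec': array([-0.0286972 ,  0.52857634,  0.8662215 ])}
{'fx': 297.3186396354542, 'fy': 297.3186396354542, 'cx': 254.95272968169178, 'cy': 192.9402137818438, 'tool_from_camera': array([[-6.33887748e-04, -9.54374108e-01, -2.98612892e-01,
         8.26564925e-02],
       [ 9.99999199e-01, -9.31985497e-04,  8.55875934e-04,
        -4.56988492e-04],
       [-1.09512872e-03, -2.98612110e-01,  9.54373935e-01,
        -1.39500291e-01],
       [ 0.00000000e+00,  0.00000000e+00,  0.00000000e+00,
         1.00000000e+00]])} 0.1 [0.14926788 0.63213644 0.24353264] [ 1.15631426e-01  9.93291784e-01 -8.96207400e-04 -5.20238911e-05] 0.08684826249800538
```

View pics/scene0.png

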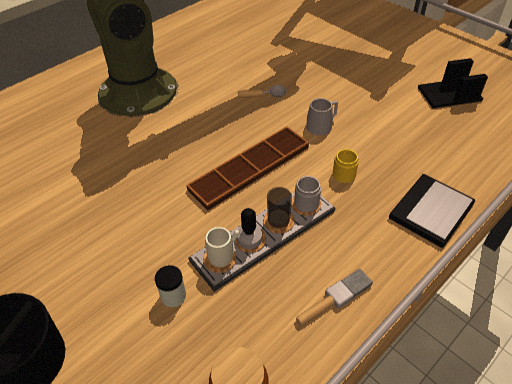

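View pics/top0.png

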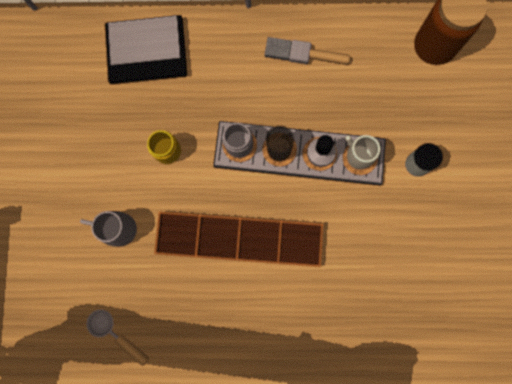

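The top view shows the row on the tray, from left (+y): dosing cup (237,138), glass (280,143), tamper (322,148) and pourer (365,150). The rack is at about (240,238), nearer the robot. Look-alikes to leave alone are the yellow cup (163,147), the grey jug with a handle (113,228) and the black-topped shaker (427,157). In the scene view, the pourer's spout points towards the tamper.

```bash
cat > h.py <<'E'
from bench import *
import numpy as np, cv2
from scipy.spatial.transform import Rotation as Ro
from scipy.optimize import least_squares
def proj(n,P):
    m=camera_model(n); K=np.array([[m['fx'],0,m['cx']],[0,m['fy'],m['cy']],[0,0,1]])
    return cv2.projectPoints(np.array(P,float),m['rvec'],m['tvec'],K,None)[0][:,0]
def back(n,uv,z):
    m=camera_model(n); R=cv2.Rodrigues(m['rvec'])[0]; c=-R.T@m['tvec']
    d=R.T@np.array([(uv[0]-m['cx'])/m['fx'],(uv[1]-m['cy'])/m['fy'],1]); return c+d*(z-c[2])/d[2]
def wproj(P,pos,q):
    m=camera_model("wrist"); T=m['tool_from_camera']
    p=(Ro.from_quat(q).inv().apply(np.array(P,float)-pos)-T[:3,3])@T[:3,:3]
    rho=np.linalg.norm(p[:,:2],axis=1); th=np.arctan2(rho,p[:,2])
    return p[:,:2]/rho[:,None]*th[:,None]*m['fx']+[m['cx'],m['cy']]
def world(pose,L):
    x,y,a=pose; L=np.atleast_2d(L); c,s=np.cos(a),np.sin(a)
    return np.c_[x+c*L[:,0]-s*L[:,1],y+s*L[:,0]+c*L[:,1],L[:,2]]
def rect(hx,hy,z): return np.array([[hx,hy,z],[hx,-hy,z],[-hx,-hy,z],[-hx,hy,z]])
def circ(r,z): t=np.linspace(0,2*np.pi,60); return np.c_[r*np.cos(t),r*np.sin(t),0*t+z]
def fit(uv,hx,hy,z):
    W=np.array([back("top",u,z) for u in uv]); L=rect(hx,hy,z)
    s=least_squares(lambda p:(world(p,L)-W)[:,:2].ravel(),[*W[:,:2].mean(0),0]); return s.x,np.abs(s.fun).max()
def draw(im,pts,col,sc,off): cv2.polylines(im,[np.int32((pts-off+.5)*sc*8)],True,col,1,cv2.LINE_AA,3)
E
python3 - <<'E'
from h import *
im=cv2.imread("pics/top0.png"); hsv=cv2.cvtColor(im,cv2.COLOR_BGR2HSV)
sub=np.zeros(im.shape[:2],np.uint8); sub[205:272,145:332]=1
m=(hsv[:,:,2]<120)&(sub>0)
m=cv2.morphologyEx(m.astype(np.uint8),cv2.MORPH_OPEN,np.ones((3,3)))
c=max(cv2.findContours(m,0,2)[0],key=cv2.contourArea); b=cv2.boxPoints(cv2.minAreaRect(c)); print(b)
b=sorted(b.tolist(),key=lambda p:p[0]); l=sorted(b[:2],key=lambda p:p[1]); r=sorted(b[2:],key=lambda p:p[1])
rack,e=fit([l[0],r[0],r[1],l[1]],.041,.158,.02); print("rack",rack,e)
tray,e=fit([(219,122),(386,137),(383,184),(214,167)],.047,.165,.018); print("tray",tray,e)
o=np.array([150,112]); big=cv2.resize(im[112:272,150:400],None,fx=3.2,fy=3.2,interpolation=cv2.INTER_CUBIC)
D=lambda P,c:draw(big,proj("top",P),c,3.2,o)
D(world(rack,rect(.041,.158,.02)),(0,255,0)); D(world(tray,rect(.047,.165,.018)),(0,255,0))
for y,rr,h in zip((.117,.039,-.039,-.117),(.025,.026,.015,.025),(.062,.078,.082,.070)):
    D(world(tray,circ(.034,.022)+[0,y,0]),(255,255,0)); D(world(tray,circ(rr,.022+h)+[0,y,0]),(0,0,255))
    D(world(rack,rect(.037,.037,.02)+[0,y,0]),(255,0,255))
cv2.imwrite("pics/ov.png",big)
E
```

```text
[[278.3757  261.74112]
 [281.20816 222.0863 ]
 [321.14725 224.93909]
 [318.3148  264.5939 ]]
rack [ 0.4469331  -0.10191122 -0.07181478] 0.1202508156934792
tray [ 0.62305001 -0.10386739 -0.10059783] 0.00203329845184938
```

View pics/ov.png

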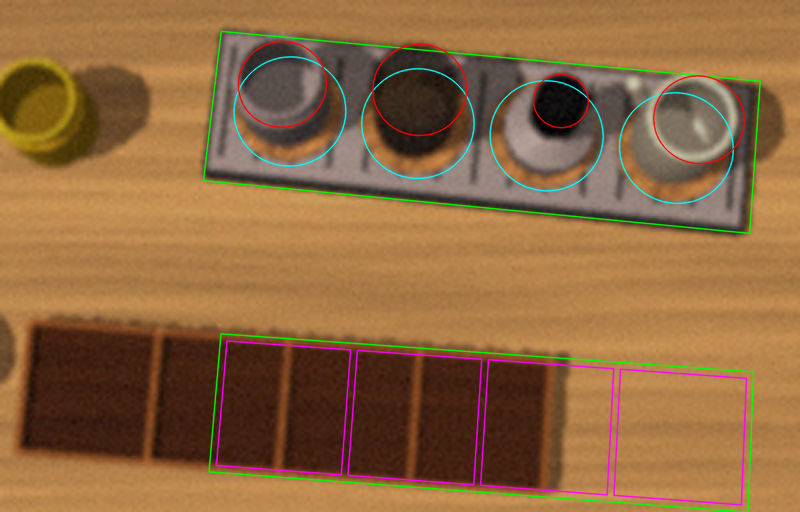

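The tray fit is good, with the spout pointing roughly +y and a little +x, but the rack segmentation caught only one bay. I'll use the rack corners seen in this overlay, (30,320), (554,358), (547,494) and (18,452), and refine with a wrist picture.

```bash
cat >> h.py <<'E'
def qyaw(a): return (Ro.from_euler('z',a)*Ro.from_quat([0,1,0,0])).as_quat()  # tool y = world y rotated by a
E
python3 - <<'E'
from h import *
c=[(30,320),(554,358),(547,494),(18,452)]
rack,e=fit([(u/3.2+150,v/3.2+112) for u,v in c],.041,.158,.02); print("rack",rack,e)
tray=np.array([.62305,-.10387,-.1006])
np.save("fit.npy",[tray,rack])
for s in(1,-1):
  for P in (tray,rack):
    for y in(.117,.039,-.039,-.117):
        p=world(P,[0,y,.1])[0]; j=ik(p,qyaw(P[2]+s*np.pi/2)); print(s,np.round(p,3),None if j is None else np.round(j,2))
q=qyaw(-.09); goto([.50,-.05,.22],q); pos,q=get_tool_pos(),get_eef_rot()
im=read_camera("wrist"); cv2.imwrite("pics/w0.png",im[:,:,::-1]); np.savez("w0.npz",pos=pos,q=q); print(pos,q,get_t())
big=cv2.resize(im[:,:,::-1],None,fx=1.5,fy=1.5,interpolation=cv2.INTER_CUBIC)
D=lambda P,c:draw(big,wproj(P,pos,q),c,1.5,0)
def dense(r): return np.vstack([np.linspace(r[i],r[(i+1)%4],20) for i in range(4)])
D(world(rack,dense(rect(.041,.158,.02))),(0,255,0)); D(world(tray,dense(rect(.047,.165,.018))),(0,255,0))
for y,rr,h in zip((.117,.039,-.039,-.117),(.025,.026,.015,.025),(.062,.078,.082,.070)):
    D(world(tray,circ(.034,.022)+[0,y,0]),(255,255,0)); D(world(tray,circ(rr,.022+h)+[0,y,0]),(0,0,255))
cv2.imwrite("pics/w0o.png",big)
E
```

```text
rack [ 0.45531164  0.01249248 -0.07364756] 0.001959248926977908
1 [0.635 0.013 0.1  ] [ 0.78  0.72 -1.18  1.62  0.69  1.28  2.51]
1 [ 0.627 -0.065  0.1  ] [ 0.91  0.71 -1.18  1.64  0.68  1.27  2.64]
1 [ 0.619 -0.143  0.1  ] [-0.6   0.62  1.07  1.68 -0.58  1.19 -2.63]
1 [ 0.611 -0.22   0.1  ] [-0.46  0.65  1.07  1.64 -0.6   1.21 -2.5 ]
1 [0.464 0.129 0.1  ] [ 0.75  0.26 -1.17  2.    0.28  1.06  2.52]
1 [0.458 0.051 0.1  ] None
1 [ 0.452 -0.026  0.1  ] None
1 [ 0.447 -0.104  0.1  ] None
-1 [0.635 0.013 0.1  ] [-0.6   0.46  0.68  1.68 -0.32  1.12  0.08]
-1 [ 0.627 -0.065  0.1  ] [-0.62  0.51  0.88  1.69 -0.43  1.14  0.29]
-1 [ 0.619 -0.143  0.1  ] [-0.51  0.54  0.91  1.68 -0.46  1.15  0.43]
-1 [ 0.611 -0.22   0.1  ] [-0.45  0.64  1.04  1.64 -0.58  1.2   0.63]
-1 [0.464 0.129 0.1  ] [-0.8   0.09  0.49  2.04 -0.05  1.02 -0.35]
-1 [0.458 0.051 0.1  ] [-0.78  0.04  0.63  2.09 -0.03  1.02 -0.21]
-1 [ 0.452 -0.026  0.1  ] [-0.78  0.02  0.79  2.11 -0.01  1.02 -0.05]
-1 [ 0.447 -0.104  0.1  ] [-0.76  0.04  0.96  2.11 -0.04  1.02  0.14]
[ 0.50024515 -0.04900808  0.22001154] [4.41327883e-02 9.99025673e-01 2.23568290e-05 4.06618109e-05] 2.8583
```

View pics/w0o.png

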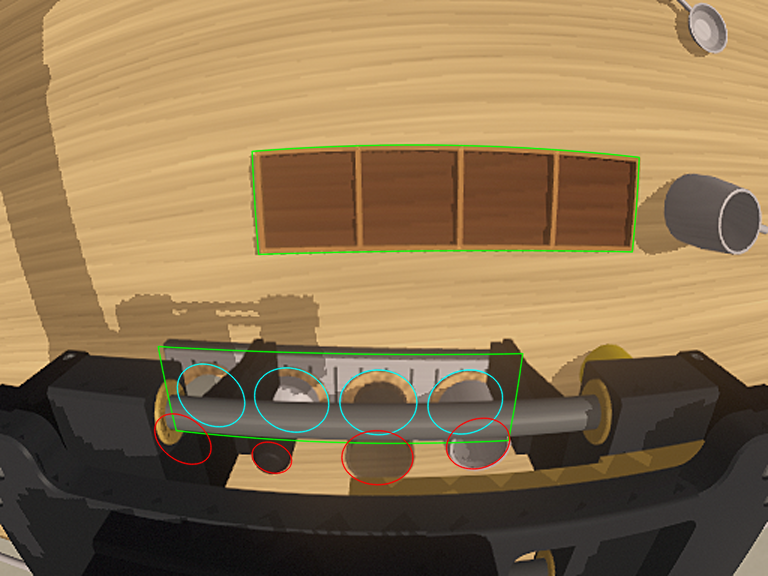

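The wrist overlay agrees with the rack to about 1 mm. The rims of the glass (378,455) and the dosing cup (478,445) also match the model. The yellow cup shows at (605,355), clear of the row. Now I'll move the dosing cup.

```bash
cat >> h.py <<'E'
tray,rack=np.load("fit.npy") if __import__("os").path.exists("fit.npy") else (None,None)
def move(name,ys,yd,g,clear=.13):
    qt,qr=qyaw(tray[2]-np.pi/2),qyaw(rack[2]-np.pi/2)
    a=world(tray,[0,ys,.022+g+.003])[0]; b=world(rack,[0,yd,.014+g+.003])[0]
    up=lambda p:np.array([p[0],p[1],clear+g+.003])
    assert all(ik(*k) is not None for k in((a,qt),(up(a),qt),(b,qr),(up(b),qr)))
    gripper_to(.087); goto(up(a),qt); move_linear(a,.12); gripper_to(.0); gap=get_finger_gap()
    move_linear(a+[0,0,.03],.06); print(name,"gap",gap,get_finger_gap(),"F",get_wrist_force())
    if get_finger_gap()<.02: raise SystemExit("no grasp")
    move_linear(up(a),.15); move_linear(up(b),.15,qr)
    move_linear(b+[0,0,.010],.1); sleep(.3); f0=get_wrist_force()[2]
    for k in range(1,14):
        move_linear(b+[0,0,.010-.001*k],.02); df=get_wrist_force()[2]-f0
        if df>2: break
    print("touch dz",.010-.001*k,"df",df,"tcp err",get_tool_pos()-b)
    gripper_to(.087); sleep(.2); move_linear(up(b),.15); print("t",get_t())
E
python3 - <<'E'
from h import *
move("dosing",.117,-.117,.036)
goto([.5,.05,.25],qyaw(rack[2]-np.pi/2))
for n in("top","wrist"): cv2.imwrite(f"pics/{n}1.png",read_camera(n)[:,:,::-1])
E
```

```text
dosing gap 0.05512875869886255 0.05513554536920909 F [-0.34290235 -0.40913088 -1.48285196]
touch dz 0.0 df 2.9150061949625496 tcp err [ 1.90140527e-04 -6.71088075e-05  2.17869570e-04]
t 15.05
```

View pics/wrist1.png

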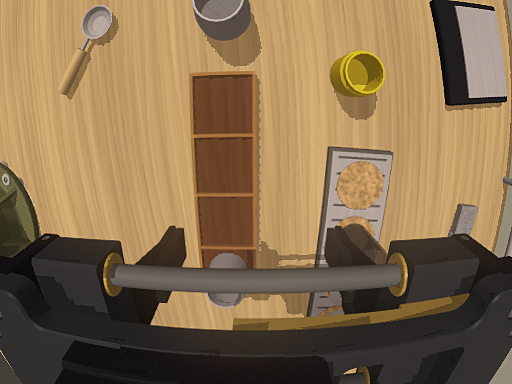

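The dosing cup's gap matched 56 mm, and contact came at the expected height. It now stands in the right-end bay (228,278), and its cork pad at (360,185) is bare. Next, the glass and then the tamper.

```bash
python3 - <<'E'
from h import *
move("glass",.039,-.039,.045)
move("tamper",-.039,.039,.063)
goto([.5,.10,.25],qyaw(rack[2]-np.pi/2))
im=read_camera("top"); cv2.imwrite("pics/top2.png",im[:,:,::-1])
goto([.5,-.33,.25],qyaw(rack[2]-np.pi/2)); print(get_tool_pos(),get_t())
im=read_camera("wrist"); cv2.imwrite("pics/w2.png",im[:,:,::-1])
E
```

```text
glass gap 0.05032364846401431 0.05040008188823262 F [-0.37099712  0.06636209 -2.01561466]
touch dz -0.0009999999999999992 df 8.076186194411267 tcp err [ 2.77316279e-04 -3.67584239e-05 -2.01417658e-04]
t 27.6
tamper gap 0.02907392810173454 0.029053633981267948 F [-0.01642342 -0.44430495 -3.0689061 ]
touch dz -0.0009999999999999992 df 8.88671286214904 tcp err [ 3.39567589e-04  1.48787650e-05 -1.31046840e-04]
t 40.3833
[ 0.50088376 -0.32829412  0.24984417] 42.45
```

View pics/w2.png

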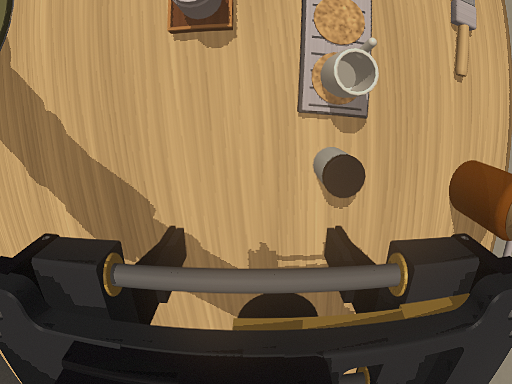

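In this picture the pourer's spout tip is at (372,43) and its rim centre at (355,72), so the spout is about 30° off +y towards +x. I'll turn the grasp 0.3 rad so the jaws close more nearly across it.

```bash
sed -i 's/def move(name,ys,yd,g,clear=.13):/def move(name,ys,yd,g,clear=.13,dyaw=0):/; s/qyaw(tray\[2\]-np.pi\/2)/qyaw(tray[2]-np.pi\/2+dyaw)/' h.py; python3 - <<'E'
from h import *
move("pourer",-.117,.117,.036,dyaw=-.3)
goto([.5,-.36,.25],qyaw(rack[2]-np.pi/2))
im=read_camera("top")[:,:,::-1]; sc=read_camera("scene")[:,:,::-1]
c=lambda i,x,y,w,h:cv2.resize(i[y:y+h,x:x+w],(800,290),interpolation=cv2.INTER_CUBIC)
cv2.imwrite("pics/fin.png",np.vstack([c(im,130,190,221,80),c(sc,150,90,221,130)])); print(get_t(),get_wrist_force())
E
```

```text
pourer gap 0.05221671046469073 0.05269386916971646 F [-0.15953973  0.66131465 -0.83771763]
touch dz -0.0009999999999999992 df 7.839282489359031 tcp err [ 1.40895138e-04  3.46091030e-07 -4.06055104e-05]
t 55.4417
57.35 [-0.09733949 -0.15205981  0.41490874]
```

View pics/fin.png

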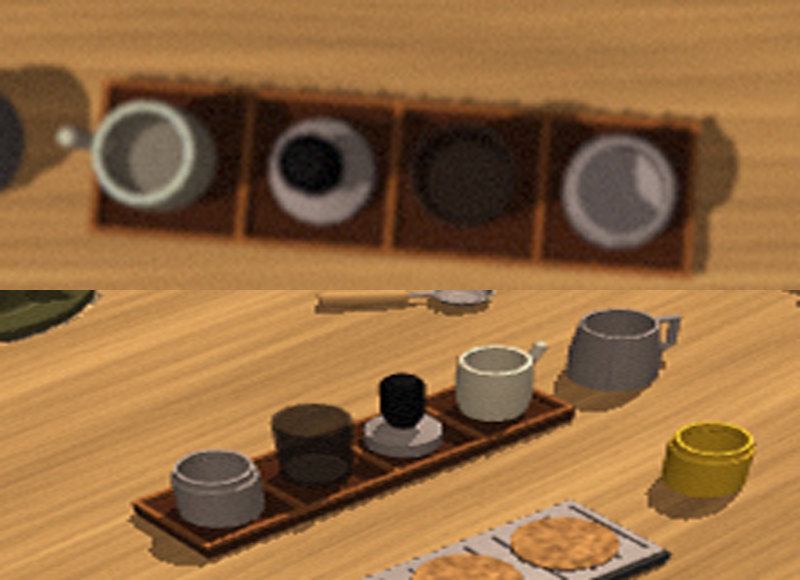

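All four stand upright in their bays. In the top crop, from left: pourer (145,155), tamper (320,168), glass (465,175), dosing cup (620,190). The gripper is clear, so I'm handing it in.

```bash
python3 -c "
from bench import *
finish_job(); print(get_t())"
```

```text
the job is handed in; nothing more can be done
the job is handed in; nothing more can be done
```

The four things are on the rack in mirrored order and the job is handed in. The tray row, from left, was dosing cup, glass, tamper, pourer. The rack row, from left, is now pourer, tamper, glass, dosing cup.

- **Final check:** the last top and scene pictures, at 57.4 s of the 109 s allowed, show all four upright inside their bays. The yellow cup and the jug look untouched, and the gripper is well clear with almost no force on the wrist.
- **Set-downs:** each thing was lowered in 1 mm steps until it touched, within 1 mm of the expected floor height. Contact forces were 3 to 9 N.
- **Small disagreement:** the gripper gap on the pourer read 52.2 to 52.7 mm against its 54 mm width, a bigger difference than for the other three. It did not slip, and it stands level in its bay.

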